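Hang the cutlery caddy on the drying stand's side hook

TASK

Pick up the empty cutlery caddy by its handle and hang it on the side-opening hook of the drying stand: bring the thin neck in the middle of the handle in sideways under the hook's roof, then let it down gently until it sits fully in the throat, and let go so that the caddy hangs straight and still. The hook's height has to be found by feel or by looking; touch the stand only lightly, never with more than 20 newtons, and leave the mug, the beaker and the tub where they are.

Things in the scene. Friction and masses are not known exactly. Their poses are not given: they have to be found in the camera images.
- neck (a point): Centre of the thin neck in the caddy's handle, 125 mm above the caddy's underside, over its middle. The neck is a round steel bar, 8 mm diameter, 26 mm long, along x. Axes: x along the handle, y across it, z up; the caddy is the same both ways round. Only the neck fits the hook, up to 8 mm off its middle either way.
- sleeve (a point): Centre of one of the two grey grip sleeves of the handle, one each side of the neck (31 mm from the neck's centre along -x; the other at +x, alike). 36 mm long (x), 14 mm wide (y), 16 mm high, at the neck's height: grasp it from above across the 14 mm. Beyond it an upright strip (49 to 55 mm from the neck's centre) goes down to the box.
- caddy: Cutlery caddy: open steel box 110 (x) by 66 (y) by 62 mm high with a rigid arched handle along x, 0.17 to 0.36 kg, standing on the table. Origin at the centre of its underside, axes as for the neck.
- stand: Drying stand fixed to the table. Origin on the table straight below the middle of the hook's throat, z up. White base plate 130 (x) by 160 (y -45 to +115) by 12 mm; steel post of 16 mm diameter at y = +78 mm, 222 mm high; on it a 28 mm clamp that carries a flat steel hook plate, 10 mm thick (x -5 to +5 mm). The hook opens to the side, to -y.
- hook_mid (a point): A point on the stand 180 mm above its origin, axes as the stand's. The hook is clamped at an unmeasured height: when hung, the neck's centre (the SEAT) is on the stand's axis at this point's height plus or minus 16 mm. Feel or look for it. The clamp holds under careful handling. The handle hangs along the stand's x; the neck enters moving to +y.
- hook_side (a point): A point on the stand 50 mm out at -y from hook_mid, before the hook's mouth. Hook shape, heights above the SEAT, mm: throat floor -4, y -6 to +6; nose before it y -16 to -6, top +8; back wall y +6 to +16; roof over all y -16 to +16, flat, +22 to +32; arm from back wall to the clamp, -1 to +13. So the neck's centre passes in at +12 to +18. A neck lying on the roof is not hung.
- mug: White mug, 80 mm diameter, 88 mm high, with a handle; to be left alone. Origin at the centre of its underside.
- beaker: Clear beaker, 70 mm diameter, 100 mm high; to be left alone. Origin at the centre of its underside.
- tub: White plastic tub, 84 mm diameter, 75 mm high; to be left alone. Origin at the centre of its underside.
Not all that is in view belongs to the job. What is shaped like the stand but turquoise is not meant.

How it is judged:
By the outcome, as a careful person would: the job done as asked, in the order asked, and still so for the second after the job is handed in, with the robot touching nothing.
It also fails if it takes over 72 s, if anything falls off the work surface, if the arm or the gripper's body presses on something with over 40 N, if the wrist force passes 120 N, or if a joint passes its speed limit or range.

ROBOT

A 6-joint arm with a two-finger parallel gripper is mounted at the origin on the work surface. World frame = base frame: x ahead of the robot, y to its left, z up, the work surface at z = 0. Lengths are in m, angles in rad, forces in N, time in s.
With the tool pointing down it reaches from about 0.25 to 0.725 m from the base axis. Payload 4 kg.
Tool frame: the origin (TCP) lies midway between the tips of the shut fingers; the grasp point (between the pads) lies 19 mm behind it; z points along the fingers, y is the direction in which the jaws open and shut (so a half turn about z gives the same grasp; the last joint's range is limited). The gripper opens to 85 mm and grips with 20 to 120 N. Pads are 22 mm wide; open, the fingers measure 114 mm over their backs; the gripper's body (76 mm by 85 mm) begins 54 mm behind the grasp point. The pads swing forward as they close: fully open they stand 13 mm farther back than shut.
Start: joints at [-1.119, 0.241, 0.005, 1.335, 0, 1.571], TCP at [0.218, -0.45, 0.231] pointing down, gripper open.
Joint ranges: [-2.72, 2.72], [-1.05, 1.87], [-1.09, 1.28], [-1.99, 2.15], [-1.42, 1.44], [-3.14, 3.14]. Speed limits (rad/s): [2.79, 2.79, 3.14, 3.14, 3.14, 3.14].

INTERFACE

Orientations are given as a unit quaternion [x, y, z, w].
In Python, from workcell import bot, vision gives the robot as it stands. The module is installed in compiled form; this text tells all that it offers.
- The arm moves only by the tool send_rows, never from a script. Its argument "targets" is a list that holds one entry, the list of rows, each a list of 5 numbers: the shift along the world's x, y, z in cm, then the turn about the world's z in rad, then the finger opening in cm, from 0 to 8.54. A call has 1 to 12 rows; each row is the pose to reach, as a shift and turn from the pose commanded when the call began; what a row does not reach only later rows make up. A row lasts 1/8 s, in which the tool goes at most 62.5 mm and 10.7 degrees, less where a joint would pass 70% of its speed; a pose out of reach is approached as far as the arm can. A call with a gripper value outside its range is refused whole. The fingers move at their own pace and stop on an object; the grip force is fixed at half the most. Time passes only in rows, so rows that repeat a pose let the fingers close. It gives the time, the measured TCP pose, the force and the opening at its end, in the units of the state.
- bot.get_obs(): the state, without advancing time (a new reading comes with each control period).
- vision.camera(name): name is "scene" or "top" or "wrist"; returns the picture (420x560x3 uint8, red, green, blue); there is no depth.
- vision.get_calibration(name): a dict with "vertical_fov" (degrees; the focal length in pixels is half the picture's height over the tangent of half this angle, whatever the lens; pixels are square), "cx", "cy" (the principal point, pixels), "rvec" (rotation vector, rad) and "tvec" (3), from world to camera coordinates, as OpenCV has them; the wrist camera has in their place "T_tool_cam" (4x4, takes a point from camera to tool coordinates, whose origin is the TCP and whose axes are the flange's). Camera axes: x right, y down, z forward; pixel columns grow to the right and rows downward; lengths in m; the calibration is good to about 2 mm. A picture is of the moment at which its call begins: read the wrist's pose just before it. get_calibration takes no time and is no camera call.
- bot.job_done(): hands the job in, once; it reports no verdict.
Trained networks look in the newest picture that a camera, given by its name, has taken for a name from the list of things; names that differ only in an ending like _2 or _b are one class to them, and where a whole thing is asked for, a point or a joint stands for the part that bears it (a point fixed in the world has none). Each returns a list of dicts, best first, with "score" (0 to 1); they miss things now and then, are a little off and sometimes report something else, mostly with a low value. They report only what shows in the picture. A call takes as long as a camera call. They do not tell look-alikes from the thing itself.
- vision.boxes_of(target, camera): "uv" ([column, row] in pixels, amid what is visible of it).
The state is a dict: "clock": time; "joint_pos": joint angles; "joint_vel": joint speeds; "tau": joint torques, N m; "eef_pos": TCP position; "tool_rot": TCP orientation; "ft_force": force on the tool from outside, world axes, zero at the start; "ft_torque": the same for the moment, N m; "grip_width": finger opening in m.
Only numpy, scipy, OpenCV 4.12 (cv2) and the standard library are available. Lean on these libraries where they do the work, as an engineer would, in place of code of your own. Each camera call takes 0.05 s, during which the arm holds its last target.

## Working session

There is one attempt and no reset: what is moved stays moved. The work goes in short steps, Python scripts to look and compute and a tool call to move; the robot and the scene stay as the last step left them, time stands still between calls to the robot, and variables do not carry over. Pictures are saved under pics/ and viewed, and the job is handed in when it is done.

Besides the shell and the picture viewer there is one more tool, called after "Request:" as name([rows], argument=value, ...), one row to a line, values as JSON. send_rows: Moves the arm, as the interface text tells. Its arguments: {"type":"object","properties":{"targets":{"type":"array"}},"required":["targets"]}

```bash
mkdir -p pics
python3 - <<'E'
from workcell import bot, vision
import cv2
print(bot.get_obs())
for n in ["scene","top","wrist"]:
    im=vision.camera(n); cv2.imwrite(f"pics/{n}0.png",im[:,:,::-1])
    print(n,vision.get_calibration(n))
    for t in (["neck","stand","caddy"] if n!="wrist" else []):
        print(t,[(d["uv"],round(d["score"],2)) for d in vision.boxes_of(t,n)])
E
```

```text
{'clock': 0.0, 'joint_pos': array([-1.11898609e+00,  2.41398253e-01,  3.68942624e-03,  1.33513446e+00,
        5.72734338e-06,  1.57081324e+00]), 'joint_vel': array([ 1.15713143e-03, -1.37376617e-03,  1.55885825e-04, -4.25446353e-04,
        6.79866848e-05,  2.95609910e-04]), 'tau': array([-3.28583865e-04, -3.72314215e+01,  2.52410710e+01,  1.67126086e-02,
       -3.56912897e-04,  4.22608615e-08]), 'eef_pos': array([ 0.21802708, -0.44926807,  0.23040698]), 'tool_rot': array([ 9.74593155e-01,  2.23980211e-01, -2.26464756e-04, -9.98112080e-04]), 'ft_force': array([-0.34850225, -0.26171353,  1.18061999]), 'ft_torque': array([-0.01750015,  0.01889236, -0.01940733]), 'grip_width': 0.08510399696526082}
scene {'vertical_fov': 45.07961153644641, 'cx': 285.29690753578683, 'cy': 210.75719308698984, 'rvec': array([ 1.50180166,  2.08780099, -0.81083718]), 'tvec': array([ 0.17529189, -0.29141043,  1.73041044])}
neck [([209.2, 210.8], 0.93)]
stand [([388.4, 182.6], 0.92), ([151.3, 281.0], 0.9), ([363.6, 242.5], 0.86), ([350.6, 327.6], 0.8), ([239.3, 153.4], 0.73)]
caddy [([207.5, 214.5], 0.74)]
top {'vertical_fov': 52.63968045432194, 'cx': 274.9523115366362, 'cy': 210.2046158045304, 'rvec': array([ 2.11946133, -2.16500293,  0.09790165]), 'tvec': array([0.03158211, 0.55166563, 1.06771988])}
neck [([368.8, 207.8], 0.66), ([281.4, 105.9], 0.66)]
stand [([199.4, 133.9], 0.9), ([214.5, 231.2], 0.78), ([385.1, 317.5], 0.7), ([206.9, 318.0], 0.56)]
caddy [([368.6, 204.4], 0.72)]
wrist {'vertical_fov': 66.66283140842756, 'cx': 274.9294536302202, 'cy': 211.29551828126506, 'T_tool_cam': array([[ 2.51655260e-04, -9.51145162e-01, -3.08743936e-01,
         7.97696154e-02],
       [ 9.99999835e-01,  3.98893001e-04, -4.13773080e-04,
         4.14726790e-04],
       [ 5.16714059e-04, -3.08743781e-01,  9.51145105e-01,
        -1.42249565e-01],
       [ 0.00000000e+00,  0.00000000e+00,  0.00000000e+00,
         1.00000000e+00]])}
```

View pics/scene0.png

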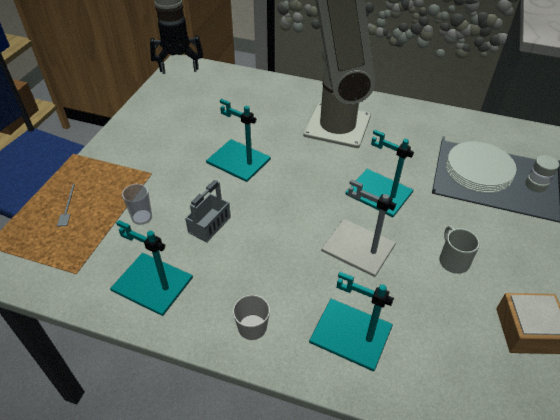

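View pics/top0.png

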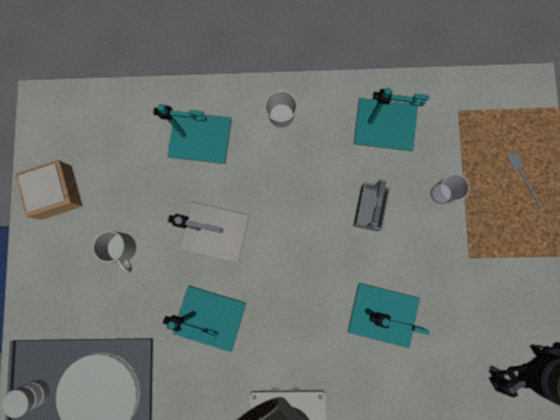

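The scene picture shows the white-based stand at (360,245) with its hook at about (360,190). Four turquoise look-alikes stand at (240,160), (380,190), (150,282) and (350,330). The caddy, the only one, is at (208,215). In the top picture the white base is at (214,231) and the caddy at (371,205). Next I take close crops to check this choice.

Run:
```python
import cv2, numpy as np
s=cv2.imread("pics/scene0.png");t=cv2.imread("pics/top0.png")
a=cv2.resize(s[160:280,310:420],None,fx=5,fy=5,interpolation=cv2.INTER_CUBIC)[:600]
b=cv2.resize(t[190:270,150:256],None,fx=7,fy=7,interpolation=cv2.INTER_CUBIC)
c=cv2.resize(t[165:245,330:410],None,fx=7,fy=7,interpolation=cv2.INTER_CUBIC)
d=cv2.resize(s[170:250,170:250],None,fx=7,fy=7,interpolation=cv2.INTER_CUBIC)
for n,i in zip("abcd",(a,b,c,d)): cv2.imwrite(f"pics/crop_{n}.png",cv2.convertScaleAbs(i,alpha=1.5))
```

```text
(no output)
```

View pics/crop_a.png

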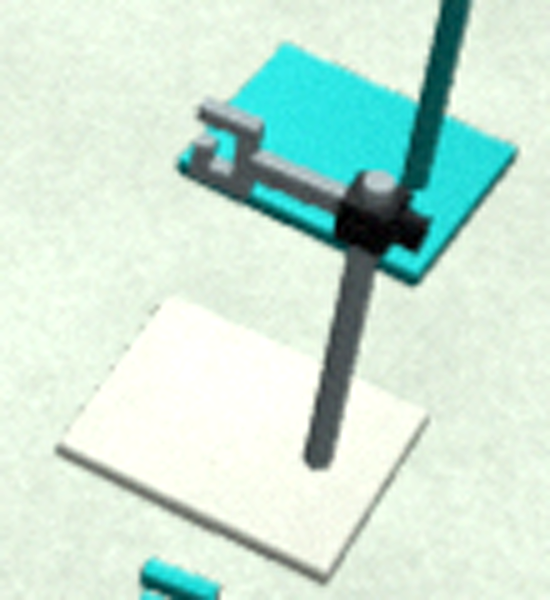

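View pics/crop_b.png

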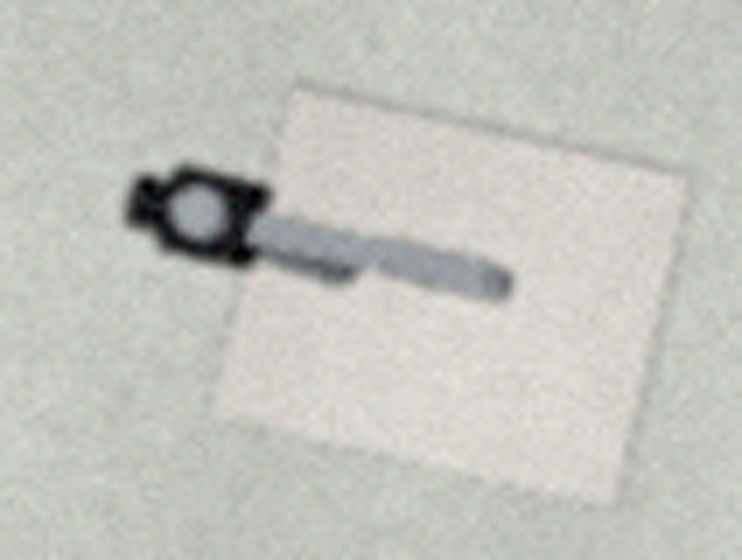

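View pics/crop_c.png

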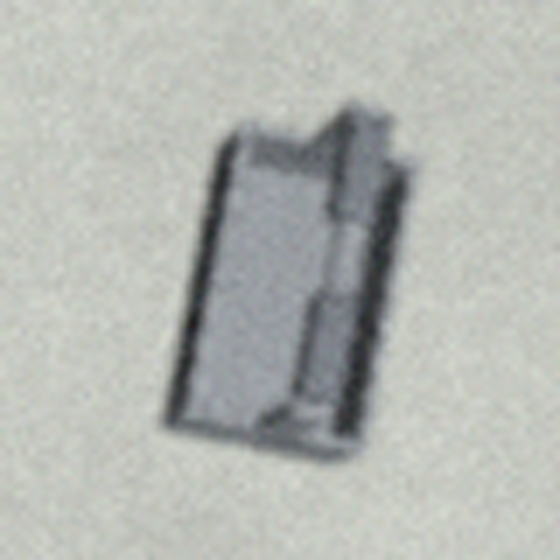

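View pics/crop_d.png

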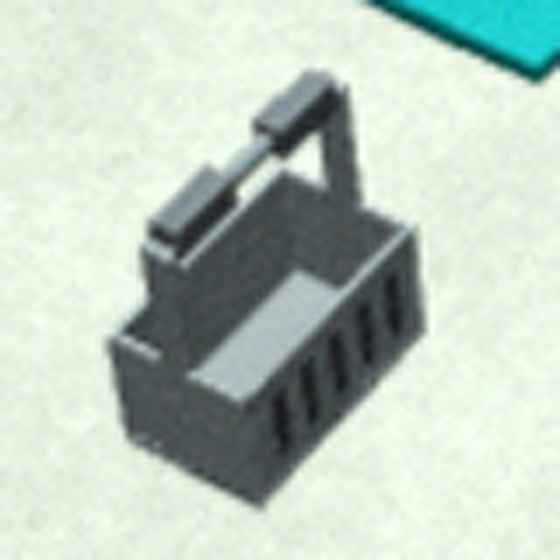

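The crops confirm it: grey hook on the white base plate, clear of the turquoise one behind it, and the caddy with an intact neck between two sleeves. Now I fit poses.

```bash
cat > h.py <<'E'
import numpy as np, cv2
from scipy.optimize import least_squares
from scipy.spatial.transform import Rotation as R
from workcell import bot, vision
def K(c):
    f=210/np.tan(np.radians(c["vertical_fov"])/2); return np.array([[f,0,c["cx"]],[0,f,c["cy"]],[0,0,1.]])
def proj(P,name,obs=None):
    c=vision.get_calibration(name); P=np.atleast_2d(P)
    if name=="wrist":
        T=np.eye(4);T[:3,:3]=R.from_quat(obs["tool_rot"]).as_matrix();T[:3,3]=obs["eef_pos"]
        M=np.linalg.inv(T@c["T_tool_cam"]); q=P@M[:3,:3].T+M[:3,3]
    else: q=P@cv2.Rodrigues(c["rvec"])[0].T+c["tvec"]
    k=K(c); p=q@k.T; return p[:,:2]/p[:,2:]
def loc(p,P):  # p=x,y,yaw ; P local m
    c,s=np.cos(p[2]),np.sin(p[2]); P=np.atleast_2d(P)
    return np.c_[p[0]+c*P[:,0]-s*P[:,1], p[1]+s*P[:,0]+c*P[:,1], P[:,2]]
def px(u,off,s): return (np.array(u,float)+.5)/s-.5+np.array(off)
E
cat > fit1.py <<'E'
from h import *
A=lambda u:px(u,(310,160),5);B=lambda u:px(u,(150,190),7);C=lambda u:px(u,(330,165),7);D=lambda u:px(u,(170,170),7)
mm=lambda *a:np.array(a)/1000
S=[("scene",A((60,447)),mm(65,-45,12)),("scene",A((172,295)),mm(-65,-45,12)),("scene",A((428,416)),mm(-65,115,12)),("scene",A((325,572)),mm(65,115,12)),("scene",A((380,181)),mm(0,78,222)),
("top",B((295,88)),mm(65,115,12)),("top",B((690,178)),mm(65,-45,12)),("top",B((617,500)),mm(-65,-45,12)),("top",B((217,415)),mm(-65,115,12)),("top",B((195,212)),mm(0,78,222))]
Hk=[("scene",A((198,119)),mm(5,-16,22)),("scene",A((237,136)),mm(5,6,22)),("scene",A((262,142)),mm(5,16,22)),("scene",A((193,146)),mm(5,-16,8)),("scene",A((258,152)),mm(5,16,13)),("scene",A((205,98)),mm(-5,-16,32))]
Cd=[("top",C((347,257)),mm(0,0,125)),("top",C((235,130)),mm(55,33,62)),("top",C((170,425)),mm(-55,33,62)),("top",C((355,455)),mm(-55,-33,62)),("top",C((408,165)),mm(55,-33,62)),
("scene",D((248,170)),mm(0,0,125)),("scene",D((112,343)),mm(55,-33,62)),("scene",D((250,402)),mm(55,33,62)),("scene",D((412,232)),mm(-55,33,62)),("scene",D((285,172)),mm(-55,-33,62))]
def fit(L,x0):
    f=lambda p:np.concatenate([proj(loc(p,P),n)[0]-u for n,u,P in L]); r=least_squares(f,x0,loss="soft_l1"); return r.x,f(r.x).reshape(-1,2)
s,e=fit(S,[0.45,0,-.2]);print("stand",s,e.round(1).tolist())
c,e=fit(Cd,[0.4,-.2,-.1]);print("caddy",c,e.round(1).tolist())
def g(h): return np.concatenate([proj(loc(s,P+[0,0,h[0]]),n)[0]-u for n,u,P in Hk])
r=least_squares(g,[.18]);print("h",r.x,r.fun.reshape(-1,2).round(1).tolist())
for n,u,P in Hk: print(n,P, least_squares(lambda h:proj(loc(s,P+[0,0,h[0]]),n)[0]-u,[.18]).x)
E
python3 fit1.py
```

```text
stand [ 0.49398836  0.15083956 -0.23912175] [[-1.8, -0.7], [-1.6, -0.8], [-0.2, -1.3], [-0.1, 0.7], [-0.8, 0.1], [-1.6, -0.9], [0.1, -1.0], [-0.7, 1.2], [-2.3, 0.0], [-0.6, 0.1]]
caddy [ 0.55502196 -0.22400475 -0.22691268] [[-2.6, 0.7], [-0.7, -1.3], [0.6, -1.1], [0.3, -0.0], [0.5, -1.2], [0.3, -0.9], [-0.4, -1.1], [-0.3, 0.3], [1.1, -1.0], [-0.1, -1.4]]
h [0.19582871] [[-1.3, -0.0], [-0.9, -0.0], [-2.1, 0.4], [-0.9, -1.3], [-1.8, 1.1], [-0.4, -1.3]]
scene [ 0.005 -0.016  0.022] [0.19627947]
scene [0.005 0.006 0.022] [0.1962963]
scene [0.005 0.016 0.022] [0.19824567]
scene [ 0.005 -0.016  0.008] [0.19194099]
scene [0.005 0.016 0.013] [0.20029254]
scene [-0.005 -0.016  0.032] [0.19190597]
```

Request:
send_rows([
  [[0,0,5,0,8.5],[4,0.5,7,-0.1,6],[9,2,8,-0.2,5],[14,5,8,-0.3,5],[19,9,8,-0.4,5],[24,14,7,-0.52,5],[28,19,6,-0.62,5],[30.7,23,5,-0.68,5],[30.7,23,5,-0.68,5],[30.7,23,5,-0.68,5],[30.7,23,5,-0.68,5]],
])

```text
clock: 1.82
eef_pos: [0.5248, -0.2211, 0.2818]
tool_rot: [0.993, -0.115, 0.0, 0.0]
ft_force: [-0.2, 0.4, -0.2]
grip_width: 0.0498
```

```bash
cat > shot.py <<'E'
import sys
from h import *
import pickle
n=sys.argv[1]; cam=sys.argv[2] if len(sys.argv)>2 else "wrist"
o=bot.get_obs(); im=vision.camera(cam); cv2.imwrite(f"pics/{n}.png",im[:,:,::-1]); pickle.dump(o,open(f"{n}.pkl","wb"))
print({k:np.round(o[k],4).tolist() for k in ("clock","eef_pos","tool_rot","joint_pos","ft_force","ft_torque","grip_width")})
E
python3 shot.py w1
```

```text
{'clock': 1.825, 'eef_pos': [0.5248, -0.2211, 0.2818], 'tool_rot': [0.9934, -0.1148, 0.0003, 0.0002], 'joint_pos': [-0.3986, 0.369, 0.3125, 1.5136, -0.0002, 2.973], 'ft_force': [-0.2234, 0.3823, -0.1869], 'ft_torque': [0.0062, 0.0214, -0.023], 'grip_width': 0.0498}
```

View pics/w1.png

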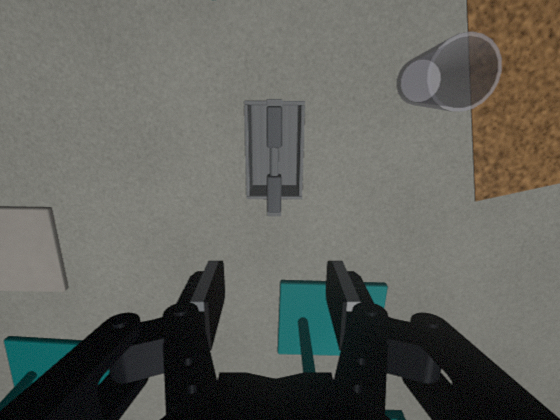

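In w1 the caddy is at (274,150), with the neck at about (274,161) and sleeves at (274,127) and (274,195). Joint 6 stands near its limit, so I will turn half round. First I measure from this view.

Run:
```python
import cv2
s=cv2.imread("pics/w1.png")[85:225,225:325]
cv2.imwrite("pics/w1c.png",cv2.convertScaleAbs(cv2.resize(s,None,fx=4.2,fy=4.2,interpolation=cv2.INTER_CUBIC),alpha=1.6))
```

```text
(no output)
```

View pics/w1c.png

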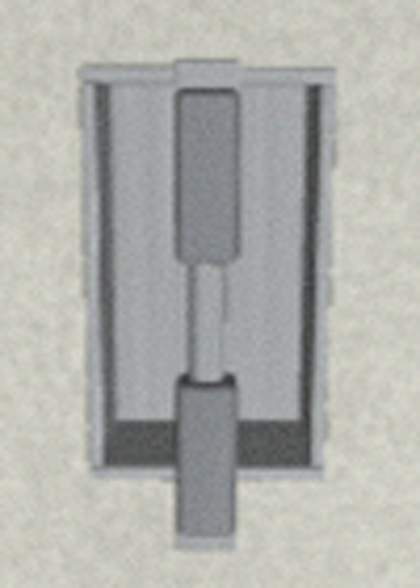

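```bash
cat > fit2.py <<'E'
from h import *; import pickle
o=pickle.load(open("w1.pkl","rb"))
P=np.array([(49,7,133),(49,-7,133),(13,-7,133),(13,7,133),(-13,7,133),(-13,-7,133),(-49,-7,133),(-49,7,133),(55,33,62),(55,-33,62),(-55,33,62),(-55,-33,62)])/1000
U=px([(176,90),(240,90),(238,265),(176,262),(178,387),(236,387),(236,537),(178,537),(82,68),(335,70),(90,475),(322,475)],(225,85),4.2)
f=lambda p:(proj(loc(p,P),"wrist",o)-U).ravel()
r=least_squares(f,[.55,-.22,-.23],loss="soft_l1"); print(r.x,f(r.x).reshape(-1,2).round(1).tolist())
E
python3 fit2.py
```

```text
[ 0.55670352 -0.2274799  -0.2348872 ] [[-0.5, -0.4], [0.5, -0.3], [0.4, 0.1], [-0.3, 0.7], [-0.7, -0.6], [0.6, -0.5], [0.2, 0.7], [-0.6, 0.7], [-0.6, -0.8], [0.8, -0.9], [-0.2, 1.2], [0.6, 1.5]]
```

Request:
send_rows([
  [[1,0,0,0.18,5],[2,0,0,0.36,5],[3,0,0,0.54,5],[4,0,0,0.72,5],[5,-0.5,0,0.9,5],[6,-1,0,1.08,5],[6.2,-1.4,0,1.26,5],[6.2,-1.4,0,1.44,5],[6.2,-1.4,0,1.62,5],[6.2,-1.4,0,1.8,5],[6.2,-1.4,0,1.98,5],[6.2,-1.4,0,2.16,5]],
])

```text
clock: 3.38
eef_pos: [0.5866, -0.2355, 0.2818]
tool_rot: [0.567, 0.824, 0.0, 0.0]
ft_force: [-0.3, 1.0, 0.4]
grip_width: 0.05
```

Request:
send_rows([
  [[0,0,-1,0.18,5],[0,0,-2,0.36,5],[0,0,-3,0.54,5],[0,0,-4,0.72,5],[0,0,-5,0.9,5],[0,0,-6,0.98,5],[0,0,-6,0.98,5],[0,0,-6,0.98,5],[0,0,-6,0.98,5]],
])

```text
clock: 4.5
eef_pos: [0.5875, -0.2343, 0.2221]
tool_rot: [0.115, 0.993, -0.0, 0.001]
ft_force: [0.6, 0.7, -0.1]
grip_width: 0.0499
```

```bash
python3 shot.py w2
python3 - <<'E'
import cv2,pickle
from h import *
o=pickle.load(open("w2.pkl","rb")); p=[.5567,-.2275,-.2349]
print(proj(loc(p,np.array([(0,0,125),(31,0,133),(-31,0,133)])/1000),"wrist",o).round(1))
E
```

```text
{'clock': 4.5, 'eef_pos': [0.5875, -0.2343, 0.2221], 'tool_rot': [0.1153, 0.9933, -0.0002, 0.0006], 'joint_pos': [-0.3796, 0.5147, 0.384, 1.4387, -0.0, -0.1485], 'ft_force': [0.6082, 0.6682, -0.0667], 'ft_torque': [0.0186, 0.0047, -0.0361], 'grip_width': 0.0499}
[[274.2 172.7]
 [274.1 214.8]
 [274.4 131.4]]
```

View pics/w2.png

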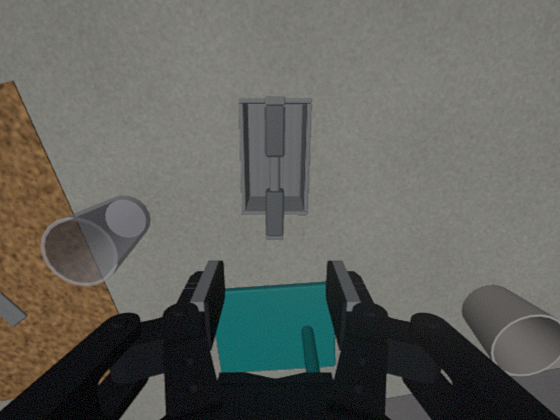

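w2 shows the neck at (275,172) and the target sleeve at (275,214), which agrees with the prediction within 1 px. The jaws are centred, so I descend and grip.

Request:
send_rows([
  [[0,0,-3,0,5],[0,0,-6,0,5],[0,0,-9,0,5],[0,0,-10.6,0,5],[0,0,-11.6,0,5],[0,0,-11.6,0,5],[0,0,-11.6,0,5],[0,0,-11.6,0,0],[0,0,-11.6,0,0],[0,0,-11.6,0,0],[0,0,-11.6,0,0],[0,0,-11.6,0,0]],
])

```text
clock: 6.05
eef_pos: [0.5879, -0.2344, 0.1061]
tool_rot: [0.115, 0.993, -0.0, 0.001]
ft_force: [0.8, -1.8, 3.8]
grip_width: 0.0133
```

```bash
python3 shot.py w3
```

```text
{'clock': 6.05, 'eef_pos': [0.5879, -0.2344, 0.1061], 'tool_rot': [0.1148, 0.9934, -0.0005, 0.0008], 'joint_pos': [-0.3791, 0.5744, 0.1776, 1.1721, -0.0004, -0.1491], 'ft_force': [0.7838, -1.8381, 3.7611], 'ft_torque': [-0.35, -0.0942, 0.0631], 'grip_width': 0.0133}
```

View pics/w3.png

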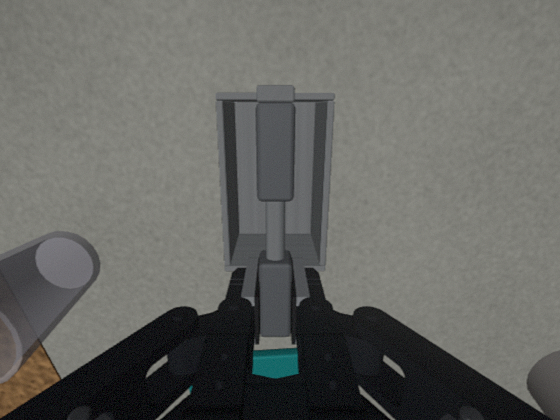

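Request:
send_rows([
  [[0,0,1,0,0],[0,0,3,0,0],[0,0,6,0,0],[0,0,9.5,0,0],[0,2,13,0,0],[-1,5,14.5,0,0],[-2,9,14.5,0,0],[-3.5,13,14.5,0,0],[-5,17,14.5,0,0],[-6.5,21,14.5,0,0],[-7.8,25,14.5,0,0],[-8.7,28,14.5,0,0]],
])

```text
clock: 7.6
eef_pos: [0.4984, 0.0479, 0.2497]
tool_rot: [0.114, 0.993, 0.0, -0.001]
ft_force: [-0.0, -0.7, -2.0]
grip_width: 0.0131
```

Request:
send_rows([
  [[0,0,0,0,0],[0,0,0,0,0],[0,0,0,0,0],[0,0,0,0,0]],
])

```text
clock: 8.1
eef_pos: [0.5004, 0.0454, 0.2501]
tool_rot: [0.115, 0.993, -0.0, -0.0]
ft_force: [0.3, 0.5, -2.9]
grip_width: 0.0127
```

```bash
python3 shot.py w4; python3 shot.py s4 scene >/dev/null
```

```text
{'clock': 8.1, 'eef_pos': [0.5004, 0.0454, 0.2501], 'tool_rot': [0.1154, 0.9933, -0.0001, -0.0002], 'joint_pos': [0.0905, 0.2386, 0.0514, 1.384, -0.0, 0.3217], 'ft_force': [0.2888, 0.4688, -2.8951], 'ft_torque': [-0.0713, -0.074, 0.0043], 'grip_width': 0.0127}
```

View pics/w4.png

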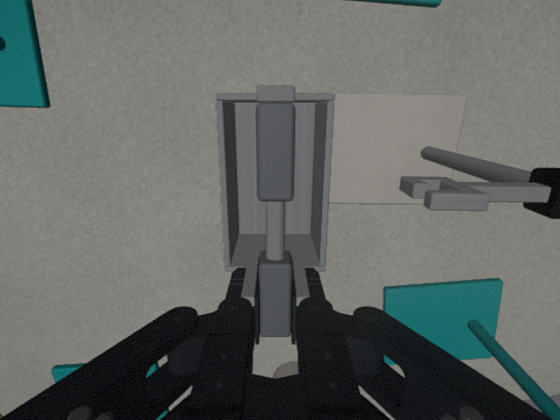

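View pics/s4.png

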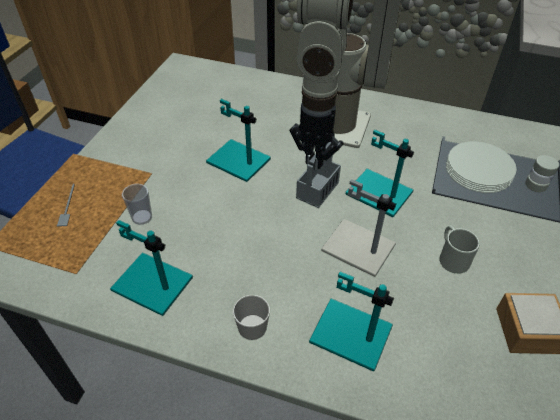

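w4 shows the caddy held level and unshifted in the grip: neck at (275,230), same as before. The hook is at (400–490, 177–210), ahead to the right.

Run:
```python
import cv2
s=cv2.imread("pics/w4.png")[85:220,320:560]
s=s[60:,:200][:, 60:] if 0 else s
cv2.imwrite("pics/w4c.png",cv2.convertScaleAbs(cv2.resize(s[55:130,60:220],None,fx=5,fy=5,interpolation=cv2.INTER_CUBIC),alpha=1.5))
```

```text
(no output)
```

View pics/w4c.png

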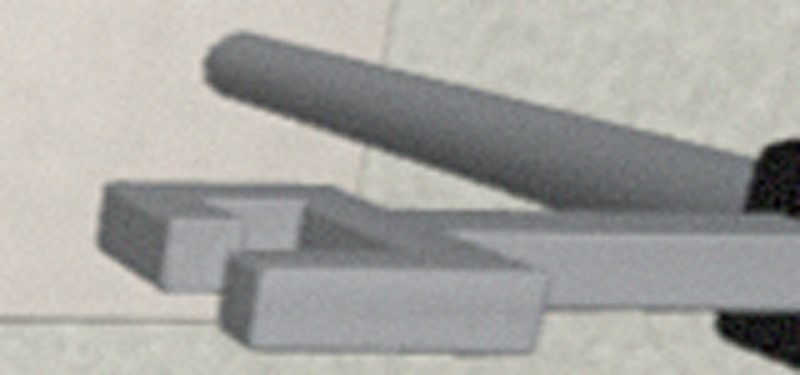

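```bash
cat > fit4.py <<'E'
from h import *; import pickle
o=pickle.load(open("w4.pkl","rb"))
P=np.array([(-5,-16,32),(-5,16,32),(5,16,32),(5,-16,32),(-5,-16,22),(5,-16,22),(-5,-16,8),(-5,-6,8),(5,-16,8)])/1000
U=px([(265,268),(547,270),(535,350),(252,350),(228,252),(220,328),(168,215),(242,215),(163,290)],(380,140),5)
f=lambda p:(proj(loc(p,P+[0,0,p[3]]),"wrist",o)-U).ravel()
r=least_squares(f,[.494,.151,-.239,.195],loss="soft_l1"); print(r.x,f(r.x).reshape(-1,2).round(1).tolist())
J=r.jac; print(np.sqrt(np.diag(np.linalg.inv(J.T@J)))*.5)
# line check arm top edges
p=r.x
print((proj(loc(p,np.array([(-5,16,13),(-5,60,13),(5,20,13),(0,78,12-1000*p[3])])/1000+[0,0,p[3]]),"wrist",o)-[380,140])*5)
# neck in gripper
i=np.array([(49,7,133),(49,-7,133),(13,-7,133),(13,7,133)])
E
python3 fit4.py
```

```text
[ 0.49675991  0.15330319 -0.22771091  0.18739157] [[-0.2, -0.3], [0.6, -0.9], [-0.6, 0.2], [-0.2, 0.3], [-0.8, -1.4], [-1.5, -0.3], [1.3, 0.7], [2.4, 0.6], [0.3, 0.9]]
[0.00053682 0.00062544 0.00860324 0.00131325]
[[449.36344308 224.54349118]
 [806.68315569 223.36151176]
 [466.53383469 302.49009755]
 [244.61640624  60.8271615 ]]
```

Request:
send_rows([
  [[0,0,-2,0,0],[0,0,-4,0,0],[0,0,-6,0,0],[0.5,1.5,-6,0,0],[1,3.4,-6,0,0],[1,3.4,-6,0,0],[1,3.4,-6,0,0],[1,3.4,-6,0,0],[1,3.4,-6,0,0]],
])

```text
clock: 9.32
eef_pos: [0.5103, 0.0799, 0.1905]
tool_rot: [0.115, 0.993, -0.0, 0.0]
ft_force: [-1.1, -0.3, -1.8]
grip_width: 0.0128
```

```bash
python3 shot.py w5
python3 - <<'E'
import cv2
s=cv2.imread("pics/w5.png")
cv2.imwrite("pics/w5c.png",cv2.convertScaleAbs(cv2.resize(s[150:300,240:440],None,fx=4,fy=4,interpolation=cv2.INTER_CUBIC),alpha=1.5))
E
```

```text
{'clock': 9.325, 'eef_pos': [0.5103, 0.0799, 0.1905], 'tool_rot': [0.1149, 0.9934, -0.0, 0.0001], 'joint_pos': [0.1554, 0.294, -0.0311, 1.2455, -0.0001, 0.3857], 'ft_force': [-1.1304, -0.3279, -1.8178], 'ft_torque': [-0.0385, -0.0048, -0.0121], 'grip_width': 0.0128}
```

View pics/w5.png

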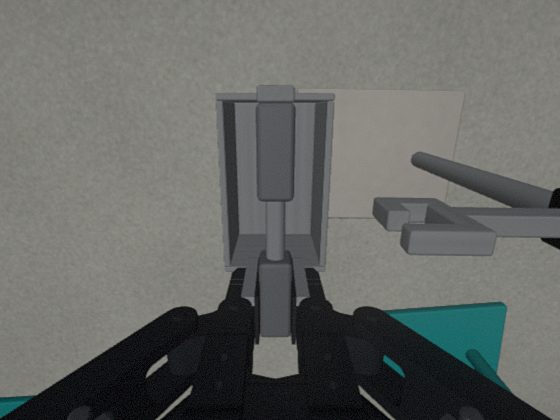

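View pics/w5c.png

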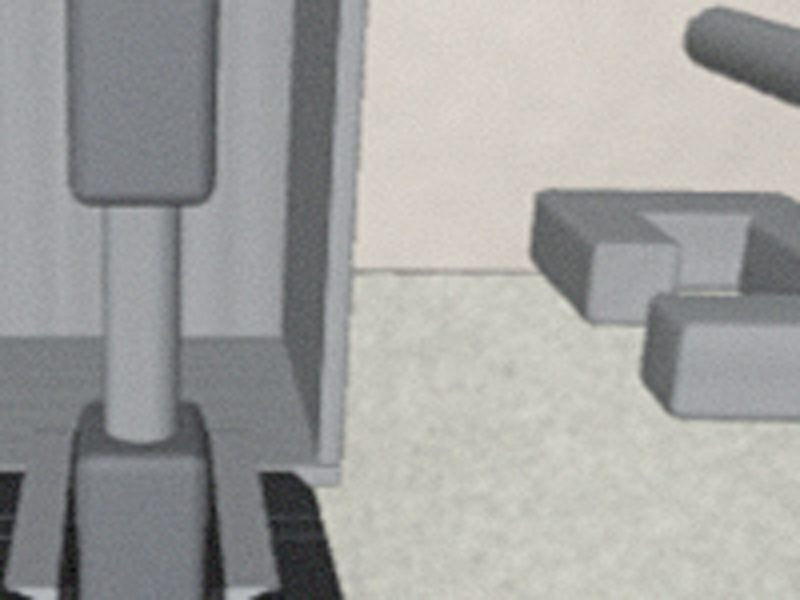

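Run:
```python
import cv2
s=cv2.imread("pics/w5.png")
cv2.imwrite("pics/w5d.png",cv2.convertScaleAbs(cv2.resize(s[185:265,365:505],None,fx=5.6,fy=5.6,interpolation=cv2.INTER_CUBIC),alpha=1.6))
```

```text
(no output)
```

View pics/w5d.png

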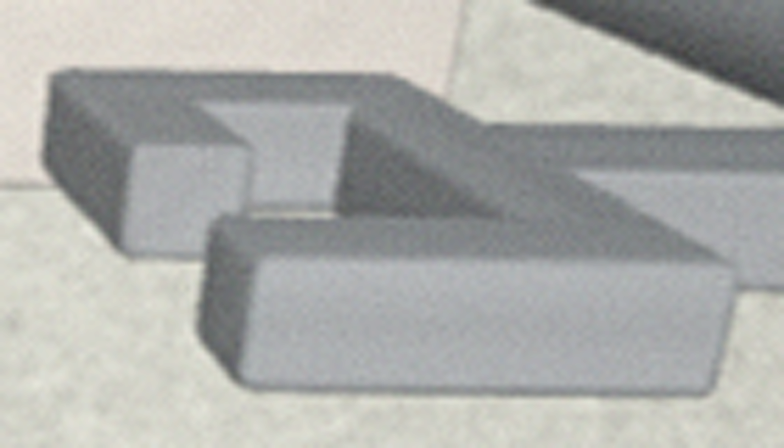

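```bash
cat > fit5.py <<'E'
from h import *; import pickle
o4=pickle.load(open("w4.pkl","rb"));o5=pickle.load(open("w5.pkl","rb"))
P4=np.array([(-5,-16,32),(-5,16,32),(5,16,32),(5,-16,32),(-5,-16,22),(5,-16,22),(-5,-16,8),(-5,-6,8),(5,-16,8),(-5,6,-4),(-5,16,13)])/1000
U4=px([(265,268),(547,270),(535,350),(252,350),(228,252),(220,328),(168,215),(242,215),(163,290),(308,197),(450,232)],(380,140),5)
P5=np.array([(-5,-16,32),(-5,16,32),(5,16,32),(5,-16,32),(-5,-16,22),(5,-16,22),(-5,-16,8),(-5,-6,8),(5,-16,8),(-5,-6,-4),(-5,6,-4),(5,6,-4),(-5,16,13),(-5,6,22)])/1000
U5=px([(255,258),(735,265),(712,393),(245,388),(215,215),(200,328),(132,145),(248,145),(122,255),(200,102),(352,103),(340,212),(575,172),(510,218)],(365,185),5.6)
f4=lambda p:(proj(loc(p,P4+[0,0,p[3]]),"wrist",o4)-U4).ravel()
f5=lambda p:(proj(loc(p,P5+[0,0,p[3]]),"wrist",o5)-U5).ravel()
for n,f in (("4",f4),("5",f5),("45",lambda p:np.r_[f4(p),f5(p)])):
    r=least_squares(f,[.494,.151,-.239,.195],loss="soft_l1"); print(n,r.x.round(4),f(r.x).reshape(-1,2).round(1).tolist())
    r=least_squares(lambda q:f([q[0],q[1],-.235,q[2]]),[.494,.151,.195],loss="soft_l1"); print("  yaw -.235",r.x.round(4))
E
python3 fit5.py
```

```text
4 [ 0.497   0.1535 -0.2335  0.187 ] [[-0.0, -0.3], [0.6, -0.6], [-0.7, 0.4], [-0.2, 0.3], [-0.6, -1.4], [-1.5, -0.4], [1.5, 0.7], [2.5, 0.7], [0.4, 0.9], [-1.1, 0.3], [0.3, -0.8]]
  yaw -.235 [0.497  0.1535 0.187 ]
5 [ 0.4967  0.1522 -0.2392  0.189 ] [[1.3, -0.4], [0.7, -1.0], [-1.0, 0.4], [-0.6, 0.6], [-1.6, -1.8], [-2.1, 0.7], [1.4, 0.1], [3.0, 0.3], [0.5, 1.3], [1.4, 0.3], [-0.9, 0.4], [-1.9, 0.4], [0.2, -0.5], [-0.1, -1.9]]
  yaw -.235 [0.4967 0.1522 0.189 ]
45 [ 0.4963  0.1521 -0.2385  0.1895] [[-0.5, 0.1], [0.8, 0.2], [-0.6, 1.4], [-0.8, 1.0], [-1.2, -1.0], [-2.1, 0.2], [0.8, 0.9], [2.0, 1.0], [-0.4, 1.3], [-1.4, 0.7], [0.3, -0.2], [1.5, -0.7], [1.2, -1.3], [-0.5, 0.1], [-0.4, 0.4], [-1.5, -2.1], [-2.0, 0.5], [1.5, -0.2], [3.2, -0.0], [0.6, 1.1], [1.5, -0.0], [-0.7, -0.0], [-1.7, 0.1], [0.6, -0.9], [0.3, -2.2]]
  yaw -.235 [0.4963 0.1521 0.1894]
```

```bash
cat >> fit5.py <<'E'
print("k1")
c=vision.get_calibration("wrist");k=K(c);fx=k[0,0];pp=np.array([c["cx"],c["cy"]])
def dis(p,k1,k2=0):
    d=(p-pp)/fx; r2=(d**2).sum(1,keepdims=True); return pp+fx*d*(1+k1*r2+k2*r2**2)
F=lambda q:np.r_[(dis(proj(loc(q,P4+[0,0,q[3]]),"wrist",o4),q[4])-U4).ravel(),(dis(proj(loc(q,P5+[0,0,q[3]]),"wrist",o5),q[4])-U5).ravel()]
r=least_squares(F,[.494,.151,-.239,.195,0]);print(r.x.round(4),r.cost,r.fun.reshape(-1,2).round(1).tolist())
G=lambda q:F(list(q)+[0]);r=least_squares(G,[.494,.151,-.239,.195]);print(r.x.round(4),r.cost)
E
python3 fit5.py | sed -n '/k1/,$p'
```

```text
k1
[ 4.963e-01  1.520e-01 -2.365e-01  1.896e-01  1.000e-04] 32.842765460644166 [[-0.6, 0.2], [0.8, 0.1], [-0.6, 1.4], [-0.8, 1.1], [-1.3, -0.9], [-2.2, 0.3], [0.8, 1.0], [2.0, 1.1], [-0.4, 1.4], [-1.5, 0.7], [0.2, -0.2], [1.4, -0.5], [1.2, -1.3], [-0.5, 0.2], [-0.5, 0.6], [-1.6, -1.9], [-2.1, 0.7], [1.3, -0.1], [3.1, 0.1], [0.5, 1.2], [1.4, 0.1], [-0.8, 0.0], [-1.7, 0.1], [0.5, -0.9], [0.2, -2.1]]
[ 0.4963  0.152  -0.2365  0.1896] 32.8427744490755
```

Run:
```python
import cv2
s=cv2.imread("pics/w5.png")
cv2.imwrite("pics/w5e.png",cv2.convertScaleAbs(cv2.resize(s[75:275,205:345],None,fx=3,fy=3,interpolation=cv2.INTER_CUBIC),alpha=1.6))
s=cv2.imread("pics/w3.png")
cv2.imwrite("pics/w3e.png",cv2.convertScaleAbs(cv2.resize(s[75:275,205:345],None,fx=3,fy=3,interpolation=cv2.INTER_CUBIC),alpha=1.6))
```

```text
(no output)
```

View pics/w5e.png

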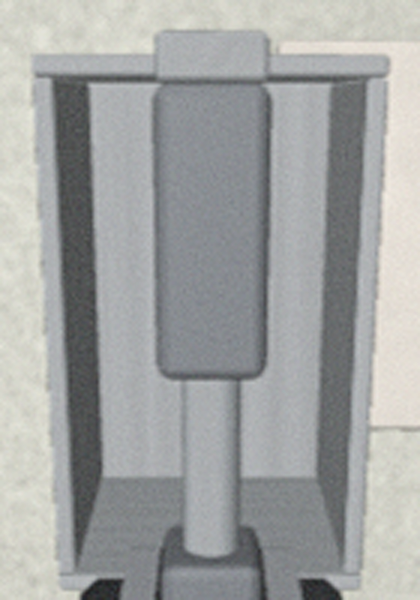

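View pics/w3e.png

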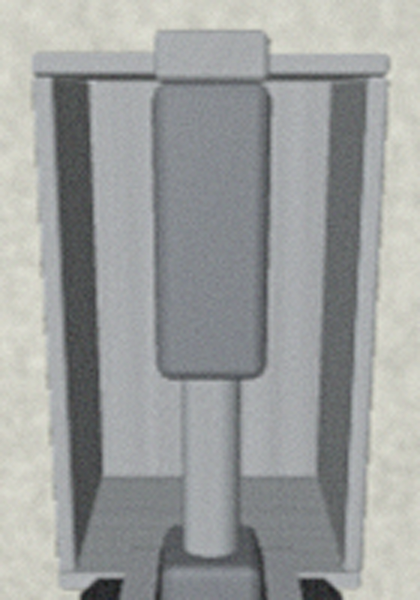

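Run:
```python
from h import *; import pickle
P=np.array([(-49,-7,133),(-49,7,133),(-13,-7,133),(-13,7,133),(-55,-33,62),(-55,33,62),(55,-33,62),(55,33,62)])/1000
U=px([(155,85),(270,85),(158,380),(266,380),(34,57),(388,57),(62,588),(362,588)],(205,75),3)
for n in("w3","w5"):
    o=pickle.load(open(n+".pkl","rb"))
    f=lambda p:(proj(loc(p,P+[0,0,p[3]]),"wrist",o)-U).ravel()
    r=least_squares(f,[o["eef_pos"][0]-.03,o["eef_pos"][1]+.007,-.23,o["eef_pos"][2]-.106],loss="soft_l1");print(n,r.x.round(4),"neck z",(r.x[3]+.125).round(4),r.fun.reshape(-1,2).round(1).tolist())
```

```text
w3 [ 0.5576 -0.227  -0.2288 -0.0031] neck z 0.1219 [[-1.0, 0.3], [0.6, 0.2], [-0.1, 0.4], [0.2, 0.4], [-0.2, -0.4], [0.5, -0.5], [0.2, -0.7], [-0.3, -0.8]]
w5 [ 0.4801  0.0873 -0.2289  0.0814] neck z 0.2064 [[-0.9, 0.2], [0.6, 0.1], [-0.1, 0.3], [0.2, 0.3], [-0.2, -0.2], [0.4, -0.3], [0.2, -0.6], [-0.3, -0.7]]
```

The seen neck is 17 mm above the seen seat, and x agrees to 0.5 mm. The camera reads about 3 mm low on the known caddy, so I use these relative numbers. Next I lower 2 mm, go to 20 mm before the seat, and look.

Request:
send_rows([
  [[0,0,-0.2,0,0],[0.24,1,-0.2,0,0],[0.48,2,-0.2,0,0],[0.72,3,-0.2,0,0],[0.9,3.8,-0.2,0,0],[1.0,4.2,-0.2,0,0],[1.0,4.2,-0.2,0,0],[1.0,4.2,-0.2,0,0],[1.0,4.2,-0.2,0,0]],
])

```text
clock: 10.5
eef_pos: [0.5202, 0.1219, 0.1883]
tool_rot: [0.115, 0.993, -0.0, -0.0]
ft_force: [0.3, 0.5, -3.4]
grip_width: 0.0128
```

```bash
python3 shot.py w6; python3 shot.py s6 scene>/dev/null
python3 - <<'E'
import cv2
s=cv2.imread("pics/w6.png")
cv2.imwrite("pics/w6c.png",cv2.convertScaleAbs(cv2.resize(s[170:300,240:440],None,fx=4,fy=4,interpolation=cv2.INTER_CUBIC),alpha=1.6))
s=cv2.imread("pics/s6.png")
cv2.imwrite("pics/s6c.png",cv2.convertScaleAbs(cv2.resize(s[150:250,310:430],None,fx=6,fy=6,interpolation=cv2.INTER_CUBIC),alpha=1.6))
E
```

```text
{'clock': 10.5, 'eef_pos': [0.5202, 0.1219, 0.1883], 'tool_rot': [0.1149, 0.9934, -0.0001, -0.0], 'joint_pos': [0.2301, 0.33, 0.0137, 1.2546, -0.0001, 0.4604], 'ft_force': [0.2617, 0.516, -3.3944], 'ft_torque': [0.0202, -0.0589, -0.0084], 'grip_width': 0.0128}
```

View pics/w6c.png

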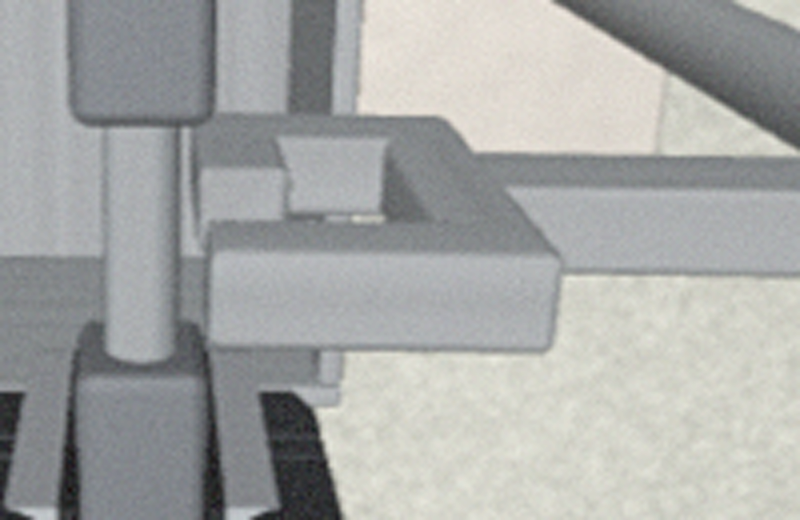

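View pics/s6c.png

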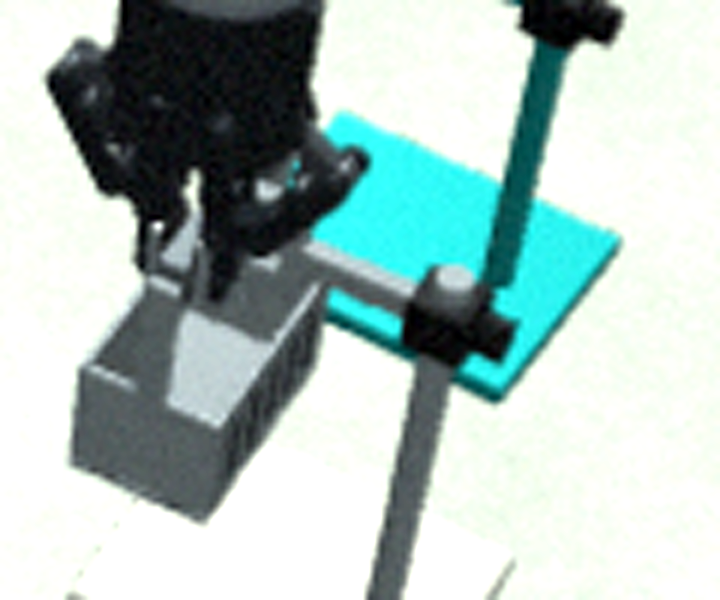

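```bash
cat > fit6.py <<'E'
from h import *; import pickle
o=pickle.load(open("w6.pkl","rb"))
P=np.array([(-5,-16,32),(-5,16,32),(5,16,32),(5,-16,32),(-5,-16,8),(-5,-6,8),(-5,-6,-4),(-5,6,-4),(5,6,-4),(-5,16,13),(-5,6,22)])/1000
U=px([(213,252),(560,258),(552,350),(210,345),(203,168),(285,168),(278,140),(390,140),(382,212),(508,190),(437,222)],(240,170),4)
f=lambda p:(proj(loc(p,P+[0,0,p[3]]),"wrist",o)-U).ravel()
r=least_squares(f,[.494,.151,-.239,.195],loss="soft_l1"); print(r.x.round(4),f(r.x).reshape(-1,2).round(1).tolist())
s=r.x
Pc=np.array([(-49,-7,133),(-49,7,133),(-13,-7,133),(-13,7,133),(-55,-33,62),(-55,33,62),(55,-33,62),(55,33,62)])/1000
Uc=px([(155,85),(270,85),(158,380),(266,380),(34,57),(388,57),(62,588),(362,588)],(205,75),3)
f=lambda p:(proj(loc(p,Pc+[0,0,p[3]]),"wrist",o)-Uc).ravel()
r=least_squares(f,[o["eef_pos"][0]-.03,o["eef_pos"][1]+.007,-.23,o["eef_pos"][2]-.106],loss="soft_l1");c=r.x
d=c[:2]-s[:2]; a=s[2]
print("neck rel seat mm: x %.1f y %.1f z %.1f yaw %.3f"%(1000*(d@[np.cos(a),np.sin(a)]),1000*(d@[-np.sin(a),np.cos(a)]),1000*(c[3]+.125-s[3]),c[2]-a))
E
python3 fit6.py
```

```text
[ 0.4961  0.1508 -0.2481  0.1899] [[0.4, -0.6], [0.9, -0.6], [-0.3, 1.1], [0.2, 1.0], [-0.1, 0.1], [2.2, 0.5], [1.1, -0.4], [-1.6, -0.0], [-1.2, 1.8], [-0.2, -0.5], [-1.5, -1.5]]
neck rel seat mm: x -0.7 y -22.4 z 14.4 yaw 0.019
```

Request:
send_rows([
  [[0.07,0.3,0,0,0],[0.14,0.6,0,0,0],[0.21,0.9,0,0,0],[0.28,1.2,0,0,0],[0.28,1.2,0,0,0],[0.28,1.2,0,0,0]],
])

```text
clock: 11.35
eef_pos: [0.5231, 0.1342, 0.1883]
tool_rot: [0.115, 0.993, -0.0, -0.0]
ft_force: [-0.2, 0.0, -3.5]
grip_width: 0.013
```

```bash
python3 shot.py w7;  python3 - <<'E'
import cv2
s=cv2.imread("pics/w7.png")
cv2.imwrite("pics/w7c.png",cv2.convertScaleAbs(cv2.resize(s[170:300,240:440],None,fx=4,fy=4,interpolation=cv2.INTER_CUBIC),alpha=1.6))
E
```

```text
{'clock': 11.35, 'eef_pos': [0.5231, 0.1342, 0.1883], 'tool_rot': [0.1146, 0.9934, -0.0001, -0.0001], 'joint_pos': [0.2512, 0.3412, 0.0295, 1.2593, -0.0001, 0.4809], 'ft_force': [-0.2108, 0.0215, -3.4503], 'ft_torque': [0.009, -0.0789, -0.0227], 'grip_width': 0.013}
```

View pics/w7c.png

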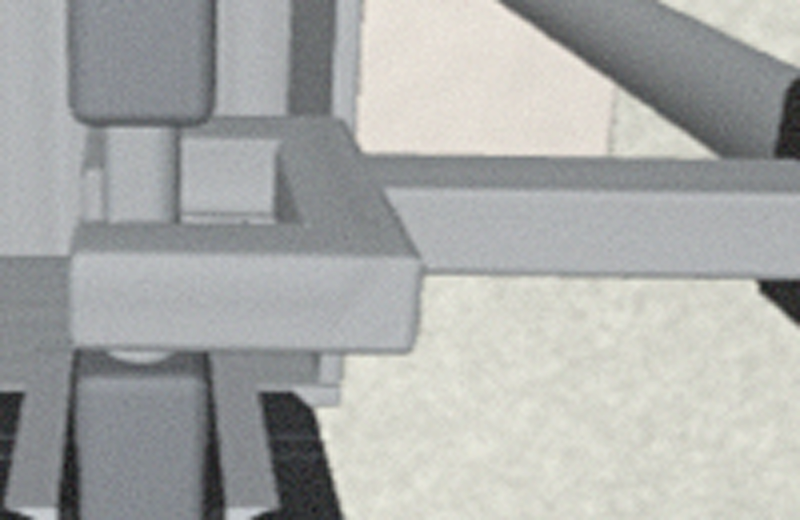

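Request:
send_rows([
  [[0.06,0.25,0,0,0],[0.12,0.5,0,0,0],[0.19,0.8,0,0,0],[0.19,0.8,0,0,0],[0.19,0.8,0,0,0]],
])

```text
clock: 12.02
eef_pos: [0.525, 0.1422, 0.1883]
tool_rot: [0.115, 0.993, -0.0, -0.0]
ft_force: [-0.5, -0.0, -2.3]
grip_width: 0.013
```

```bash
python3 shot.py w8;  python3 - <<'E'
import cv2
s=cv2.imread("pics/w8.png")
cv2.imwrite("pics/w8c.png",cv2.convertScaleAbs(cv2.resize(s[185:270,230:360],None,fx=6,fy=6,interpolation=cv2.INTER_CUBIC),alpha=1.6))
E
```

```text
{'clock': 12.025, 'eef_pos': [0.525, 0.1422, 0.1883], 'tool_rot': [0.1146, 0.9934, -0.0001, -0.0], 'joint_pos': [0.2646, 0.3487, 0.0404, 1.2626, -0.0001, 0.4943], 'ft_force': [-0.5036, -0.0416, -2.2722], 'ft_torque': [0.0022, -0.0677, 0.003], 'grip_width': 0.013}
```

View pics/w8c.png

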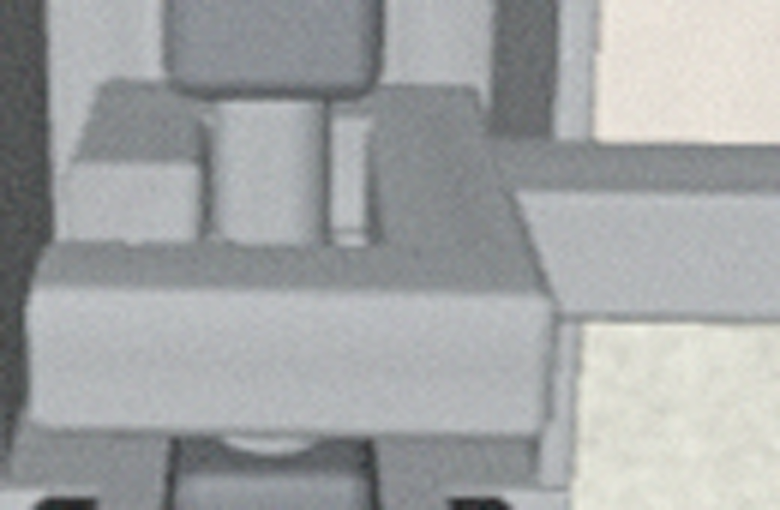

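w8 shows the neck (crop columns 215–328) between the nose (ending at 200) and the back wall (starting at 372), about 1 mm short of centre. I shift 1 mm and lower.

Request:
send_rows([
  [[0.03,0.1,0,0,0],[0.03,0.1,0,0,0],[0.03,0.1,-0.2,0,0],[0.03,0.1,-0.4,0,0],[0.03,0.1,-0.6,0,0],[0.03,0.1,-0.6,0,0],[0.03,0.1,-0.6,0,0]],
])

```text
clock: 12.95
eef_pos: [0.5253, 0.1432, 0.1823]
tool_rot: [0.115, 0.993, -0.0, -0.0]
ft_force: [-0.5, -0.0, -2.1]
grip_width: 0.0128
```

Request:
send_rows([
  [[0,0,-0.1,0,0],[0,0,-0.2,0,0],[0,0,-0.3,0,0],[0,0,-0.4,0,0],[0,0,-0.4,0,0]],
])

```text
clock: 13.58
eef_pos: [0.5252, 0.1431, 0.1782]
tool_rot: [0.115, 0.993, -0.0, -0.0]
ft_force: [-0.7, 0.2, -2.8]
grip_width: 0.0132
```

```bash
python3 shot.py w9;  python3 - <<'E'
import cv2
s=cv2.imread("pics/w9.png")
cv2.imwrite("pics/w9c.png",cv2.convertScaleAbs(cv2.resize(s[185:270,230:360],None,fx=6,fy=6,interpolation=cv2.INTER_CUBIC),alpha=1.6))
E
```

```text
{'clock': 13.575, 'eef_pos': [0.5252, 0.1431, 0.1782], 'tool_rot': [0.1147, 0.9934, -0.0001, -0.0001], 'joint_pos': [0.2661, 0.3558, 0.0238, 1.239, -0.0, 0.4959], 'ft_force': [-0.6588, 0.1536, -2.8077], 'ft_torque': [-0.0148, -0.0616, 0.0238], 'grip_width': 0.0132}
```

View pics/w9c.png

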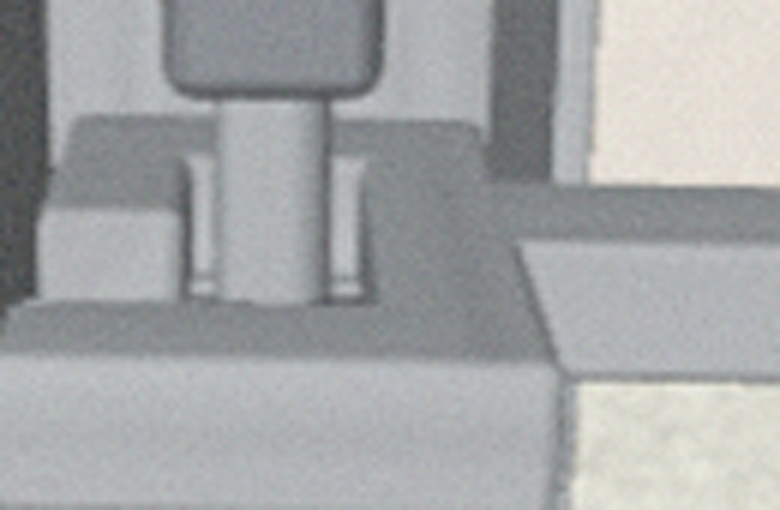

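Centred in the throat (neck 218–328 within 183–365). I go on down in small steps by feel.

Request:
send_rows([
  [[0,0,-0.05,0,0],[0,0,-0.1,0,0],[0,0,-0.15,0,0],[0,0,-0.2,0,0],[0,0,-0.25,0,0],[0,0,-0.25,0,0]],
])

```text
clock: 14.38
eef_pos: [0.5253, 0.1431, 0.1757]
tool_rot: [0.115, 0.993, -0.0, -0.0]
ft_force: [0.7, -0.1, -3.6]
grip_width: 0.0131
```

Request:
send_rows([
  [[0,0,-0.05,0,0],[0,0,-0.1,0,0],[0,0,-0.1,0,0]],
])

```text
clock: 14.75
eef_pos: [0.5253, 0.1432, 0.1748]
tool_rot: [0.115, 0.993, -0.0, -0.0]
ft_force: [0.2, 0.3, -3.1]
grip_width: 0.0129
```

Request:
send_rows([
  [[0,0,-0.05,0,0],[0,0,-0.05,0,0]],
])

```text
clock: 15.0
eef_pos: [0.5253, 0.1432, 0.1746]
tool_rot: [0.115, 0.993, 0.0, 0.0]
ft_force: [-0.9, -0.4, -1.0]
grip_width: 0.0128
```

Request:
send_rows([
  [[0,0,-0.05,0,0],[0,0,-0.05,0,0]],
])

```text
clock: 15.25
eef_pos: [0.5254, 0.1432, 0.1744]
tool_rot: [0.115, 0.993, 0.0, 0.0]
ft_force: [-1.8, 0.1, 1.9]
grip_width: 0.0132
```

Request:
send_rows([
  [[0,0,-0.05,0,0],[0,0,-0.05,0,0]],
])

```text
clock: 15.5
eef_pos: [0.5254, 0.1432, 0.1742]
tool_rot: [0.115, 0.993, 0.0, 0.0]
ft_force: [-3.1, -1.3, 6.1]
grip_width: 0.0134
```

Contact is felt at TCP z ≈ 0.1747, so the seat is at z ≈ 0.1936. The contact load is about 9 N, so I unload 1 mm and look before letting go.

Request:
send_rows([
  [[0,0,0.1,0,0],[0,0,0.1,0,0],[0,0,0.1,0,0]],
])

```text
clock: 15.88
eef_pos: [0.5254, 0.1432, 0.1744]
tool_rot: [0.115, 0.993, 0.0, 0.0]
ft_force: [-1.2, 0.1, 2.7]
grip_width: 0.0133
```

```bash
python3 shot.py w10;  python3 - <<'E'
import cv2
s=cv2.imread("pics/w10.png")
cv2.imwrite("pics/w10c.png",cv2.convertScaleAbs(cv2.resize(s[185:285,230:360],None,fx=6,fy=6,interpolation=cv2.INTER_CUBIC),alpha=1.6))
E
```

```text
{'clock': 15.875, 'eef_pos': [0.5254, 0.1432, 0.1744], 'tool_rot': [0.1146, 0.9934, 0.0, 0.0001], 'joint_pos': [0.2661, 0.3582, 0.017, 1.2294, -0.0, 0.4959], 'ft_force': [-1.2499, 0.0889, 2.7249], 'ft_torque': [-0.0431, 0.3004, 0.0423], 'grip_width': 0.0133}
```

View pics/w10c.png

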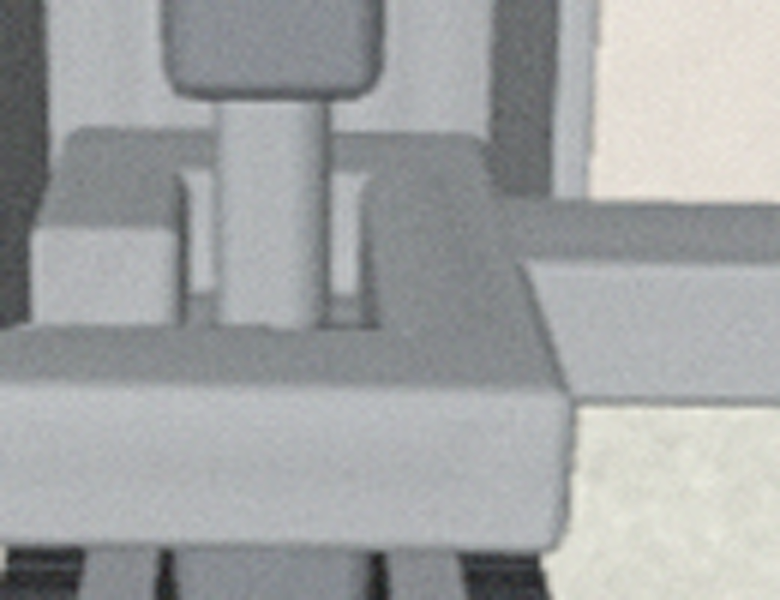

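The neck sits in the throat between nose and back wall. I unload slightly more, then open.

Request:
send_rows([
  [[0,0,0.05,0,0],[0,0,0.05,0,0],[0,0,0.05,0,1.8],[0,0,0.05,0,2.2],[0,0,0.05,0,2.6],[0,0,0.05,0,3],[0,0,0.05,0,3.2],[0,0,0.05,0,3.2]],
])

```text
clock: 16.92
eef_pos: [0.5253, 0.1432, 0.1748]
tool_rot: [0.115, 0.993, 0.0, -0.0]
ft_force: [-0.1, -1.1, -0.7]
grip_width: 0.0321
```

```bash
python3 shot.py w11; python3 shot.py s11 scene >/dev/null
```

```text
{'clock': 16.925, 'eef_pos': [0.5253, 0.1432, 0.1748], 'tool_rot': [0.1147, 0.9934, 0.0, -0.0], 'joint_pos': [0.2661, 0.3579, 0.0178, 1.2307, 0.0, 0.4959], 'ft_force': [-0.0525, -1.1426, -0.665], 'ft_torque': [-0.0444, 0.0142, -0.0019], 'grip_width': 0.0321}
```

View pics/w11.png

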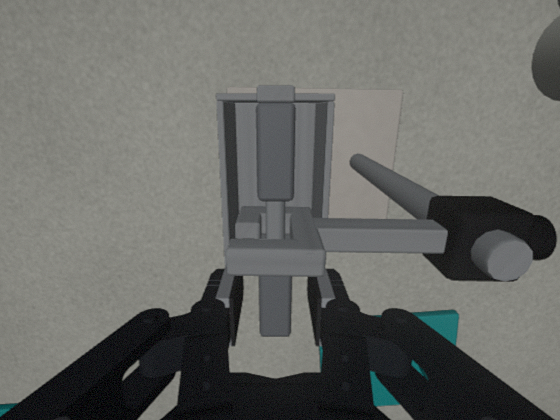

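View pics/s11.png

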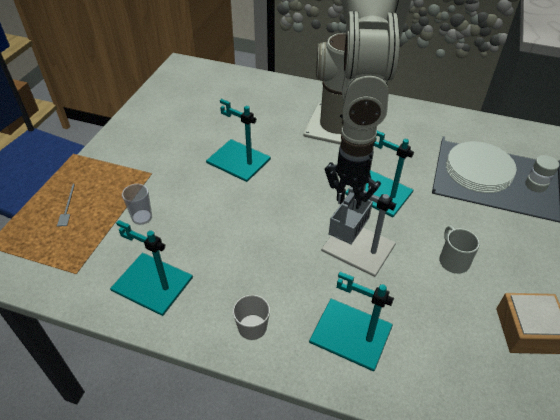

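The caddy hangs unmoved, and the pads (columns 240 and 312) are clear of the sleeve (258–292). I retreat straight up.

Request:
send_rows([
  [[0,0,0.5,0,3.2],[0,0,1.5,0,3.2],[0,0,3,0,3.2],[0,0,5,0,3.2],[0,0,7,0,3.2],[0,0,9,0,3.2],[0,0,11,0,3.2],[-1,-3,12,0,3.2],[-2,-7,12,0,3.2],[-3,-11,12,0,3.2],[-3,-11,12,0,3.2],[-3,-11,12,0,3.2]],
])

```text
clock: 18.52
eef_pos: [0.4957, 0.0333, 0.2958]
tool_rot: [0.115, 0.993, 0.0, 0.001]
ft_force: [0.8, 0.0, -0.5]
grip_width: 0.0317
```

```bash
python3 shot.py w12; python3 shot.py s12 scene >/dev/null; python3 shot.py t12 top>/dev/null
python3 - <<'E'
import cv2,numpy as np
s=cv2.imread("pics/s12.png");t=cv2.imread("pics/t12.png");w=cv2.imread("pics/w12.png")
a=cv2.resize(s[165:275,310:420],(400,400),interpolation=cv2.INTER_CUBIC)
b=cv2.resize(t[180:270,160:250],(400,400),interpolation=cv2.INTER_CUBIC)
cv2.imwrite("pics/x12.png",cv2.convertScaleAbs(np.hstack([a,b]),alpha=1.5))
E
```

```text
{'clock': 18.525, 'eef_pos': [0.4957, 0.0333, 0.2958], 'tool_rot': [0.1149, 0.9934, 0.0004, 0.0008], 'joint_pos': [0.0668, 0.215, 0.1384, 1.4925, 0.0004, 0.2971], 'ft_force': [0.7993, 0.0257, -0.4827], 'ft_torque': [0.0467, 0.0686, 0.0172], 'grip_width': 0.0317}
```

View pics/x12.png

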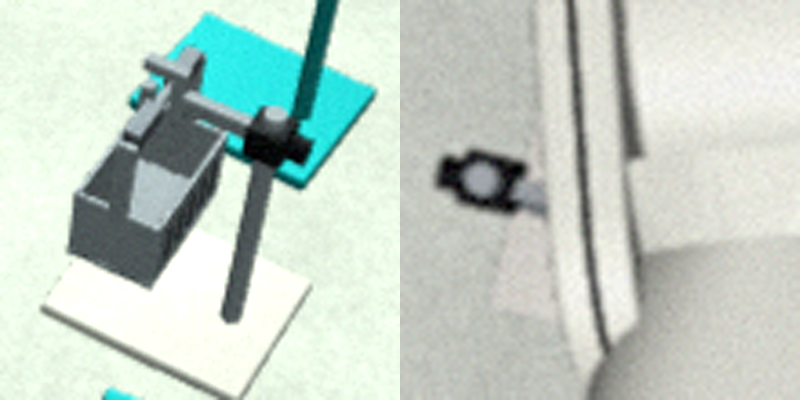

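View pics/w12.png

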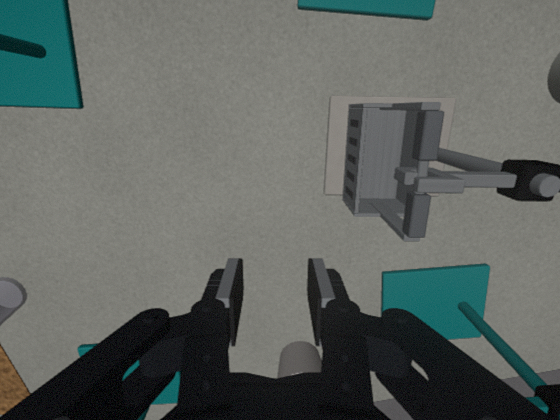

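View pics/t12.png

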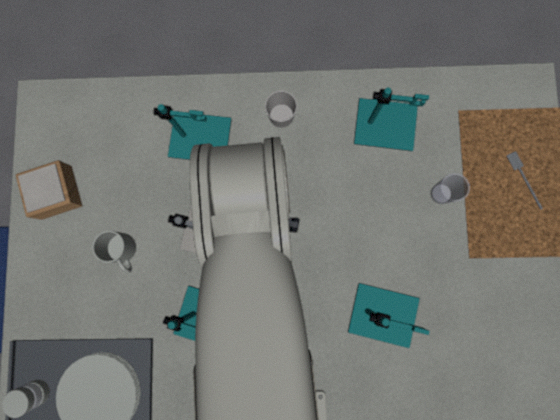

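The caddy hangs on the white stand's hook and everything else is in place. I wait a second and compare pictures to check that it is still.

Request:
send_rows([
  [[0,0,0,0,3.2],[0,0,0,0,3.2],[0,0,0,0,3.2],[0,0,0,0,3.2],[0,0,0,0,3.2],[0,0,0,0,3.2],[0,0,0,0,3.2],[0,0,0,0,3.2],[0,0,0,0,3.2],[0,0,0,0,3.2],[0,0,0,0,3.2],[0,0,0,0,3.2]],
])

```text
clock: 20.18
eef_pos: [0.4953, 0.0332, 0.2948]
tool_rot: [0.115, 0.993, 0.0, 0.0]
ft_force: [0.5, -1.6, -0.8]
grip_width: 0.0323
```

```bash
python3 shot.py w13; python3 shot.py s13 scene>/dev/null
python3 - <<'E'
import cv2,numpy as np
def shift(a,b,r):
    y0,y1,x0,x1=r; t=b[y0:y1,x0:x1]; m=cv2.matchTemplate(a[y0-6:y1+6,x0-6:x1+6],t,cv2.TM_CCOEFF_NORMED); return np.array(cv2.minMaxLoc(m)[3])-6, m.max()
L=lambda n:cv2.imread(f"pics/{n}.png",0)
print(shift(L("w12"),L("w13"),(95,245,335,460)),shift(L("s12"),L("s13"),(180,250,325,390)))
d=cv2.absdiff(cv2.GaussianBlur(L("w12"),(5,5),0),cv2.GaussianBlur(L("w13"),(5,5),0))[95:245,335:460];print(d.mean(),d.max())
for n,r in (("tub",(295,340,230,275)),("mug",(225,275,440,480)),("beaker",(180,228,118,156))): print(n,shift(L("scene0"),L("s13"),r))
E
```

```text
{'clock': 20.175, 'eef_pos': [0.4953, 0.0332, 0.2948], 'tool_rot': [0.1146, 0.9934, 0.0, 0.0], 'joint_pos': [0.0669, 0.2157, 0.1369, 1.4919, 0.0, 0.2966], 'ft_force': [0.4569, -1.611, -0.8134], 'ft_torque': [0.0497, -0.0118, 0.0167], 'grip_width': 0.0323}
(array([-1, -1]), np.float32(0.98838997)) (array([0, 0]), np.float32(0.998782))
2.5871466666666665 28
tub (array([0, 0]), np.float32(0.9984704))
mug (array([0, 0]), np.float32(0.9980817))
beaker (array([0, 0]), np.float32(0.9970128))
```

```bash
python3 -c "
from workcell import bot
print(bot.job_done())"
```

```text
the job is handed in; nothing more can be done
None
```

The caddy hangs on the hook of the white-based drying stand. I let go, moved the arm clear and handed the job in at about 20 s; no verdict was reported.

**What I did:** I gripped the caddy by one sleeve and brought the neck in sideways under the roof, about 14 mm above the seat as measured by camera. I centred it in the throat by the wrist camera and lowered it by feel until it touched. After easing the load I opened the fingers and retreated straight up.

**Force on the stand:** the contact load reached about 9 N, read at the end of each move (limit 20 N). I eased it to almost nothing before letting go.

**Last checks:**
- **Seating and stillness:** the neck sits in the throat between nose and back wall, and the caddy looks straight. It showed no movement in the scene camera over 1.6 s. The wrist view shifted by 1 px, which I put down to the arm settling about 1 mm.
- **Mug, beaker and tub:** they show no movement against the first picture.

**What disagreed:** the seat height came out at 0.196 m from the scene camera and 0.187–0.190 m from the wrist camera. The wrist camera also read about 3 mm low on the caddy while it stood on the table. Touch put the seat at about 0.1936 m, so I relied on relative measurements and feel.

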